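# Click the sliding stop into the blue clip

## Task

Set the counter rail for the griddle: with your fingertips, gently push the yellow sliding stop along the rail to the blue clip until you feel it ride over the ridge and drop into the notch, then let go and leave it seated there. Only push it from one side at a time, do not pinch it, keep it out of the red clip's notch, and leave the jars, dish, mug, turner and griddle where they stand.

Things in the scene. Friction and masses are not known exactly. Their poses are not given: they have to be found in the camera images.
- rail: fixed counter rail: aluminium base strip 70 x 440 x 10 mm high, a black end block 56 mm high at each end, two slim steel rods at 40 mm height. Origin at the centre of its underside, on the counter; its y axis runs along the rods. Place and turn (up to 0.25 rad) differ between starts; fixed during a run
- stop: the sliding stop on the rods: black block with a yellow upright paddle 100 mm wide across the rail, 12 mm thick along it, 51 to 126 mm above the counter. Slides only along the rail's y, 180 mm either way from the rail's middle; 1 to 2 N of friction, stays where left, about 6 N to get over a clip's ridge. Origin on the counter under its middle; axes as the rail's
- stop_top (a point): middle of the top edge of the yellow paddle, 126 mm above the counter, directly above the stop's origin. At the start within 40 mm of the rail's middle along the rail
- stop_left_plate: the paddle's half on the +y side of the rail, a 6 mm yellow plate 100 x 75 mm; its origin coincides with the stop's origin, axes as the rail's. Its outer face stands 6 mm to +y of the origin; push here to move the stop to -y
- stop_right_plate: the paddle's half on the -y side of the rail, the same plate; its origin coincides with the stop's origin. Its outer face stands 6 mm to -y of the origin; push here to move the stop to +y
- clip_blue: blue saddle clip fixed across the rail, 90 mm across it, 44 mm along it, 16 mm high, white line at its middle. Steel ridges 7.4 mm to either side of the line form the notch: once past the first ridge the stop's sprung ball drops in and the stop centres over the line. Origin on the counter under the line; axes as the rail's. 100 to 150 mm from the rail's middle, on either side
- clip_red: the same clip in red with the same notch, on the other side of the stop: not to be used
- salt_jar: glass salt jar with a steel twist cap, 62 mm across, 88 mm high, loose; origin under its middle. Leave alone
- pepper_jar: glass pepper jar with a black twist cap, 62 mm across, 88 mm high, loose; origin under its middle. Leave alone
- dish: small aluminium dish, 100 mm across, 30 mm high, loose; origin under its middle. Leave alone
- mug: blue mug with a handle, 80 mm across, 85 mm high, loose; origin under its middle. Leave alone
- griddle: dark nonstick griddle 220 x 220 x 24 mm with a black handle 240 mm out along its +y, loose; origin under the middle of the plate. Leave alone
- turner: blue silicone turner, 268 mm long, lying flat along its own x axis, up to 15 mm high, loose; origin on the counter near the middle of its length. Leave alone
There are look-alikes about, which are no part of the job. Several things have the shape of the clip_blue; the one meant has the colours described above.

How it is judged:
By the outcome, as a careful person would: the job done as asked, in the order asked, and still so for the second after the job is handed in, with the robot touching nothing.
It also fails if it takes over 48 s, if anything falls off the work surface, if the arm or the gripper's body presses on something with over 40 N, if the wrist force passes 120 N, or if a joint passes its speed limit or range.

## Robot

A 6-joint arm with a two-finger parallel gripper is mounted at the origin on the work surface. World frame = base frame: x ahead of the robot, y to its left, z up, the work surface at z = 0. Lengths are in m, angles in rad, forces in N, time in s.
With the tool pointing down it reaches from about 0.375 to 0.825 m from the base axis. Payload 5.5 kg.
Tool frame: the origin (TCP) lies on the centre line of the jaws, within the pads' length; the fingertips stand 25 mm ahead of it and the grasp point (between the pads) lies 6 mm ahead of it (tips_ahead is the z of the fingertips in the tool frame, in m); z points along the fingers, y is the direction in which the jaws open and shut (so a half turn about z gives the same grasp; the last joint's range is limited). The gripper opens to 85 mm and grips with 20 to 120 N. Pads are 22 mm wide; open, the fingers measure 114 mm over their backs; the gripper's body (76 mm by 85 mm) begins 54 mm behind the grasp point. The pads swing forward as they close: fully open they stand 13 mm farther back than shut.
Start: joints at [1.154, 0.314, -0.047, 1.21, 0, 1.571], TCP at [0.243, 0.549, 0.256] pointing down, gripper open.
Joint ranges: [-2.67, 2.67], [-0.69, 1.73], [-1.03, 1.25], [-2.08, 2.16], [-1.42, 1.45], [-3.14, 3.14]. Speed limits (rad/s): [2.39, 2.39, 3.01, 3.14, 3.14, 3.14].

## Interface

Orientations are given as a unit quaternion [w, x, y, z].
In Python, from plant import * gives the robot as it stands.
- The arm moves only by the shell command python3 -m pendant 'ROWS' [FORCE]. ROWS is JSON, one flat list of numbers, 7 for each row, row after row: the closure in counts, from 0 (fully open) to 255 (shut), then the shift along the tool's x, y, z in m, then the turn, a rotation vector about the tool's x, y, z in rad. In form: [hand, tx, ty, tz, rx, ry, rz, hand, tx, ty, tz, rx, ry, rz, ...]. A call has 1 to 20 rows; each row is the pose to reach, as a shift and turn from the pose commanded when the call began, along the tool's axes at that moment; what a row does not reach only later rows make up. A row lasts 1/10 s, in which the tool goes at most 50 mm and 8.59 degrees, less where a joint would pass 70% of its speed; a pose out of reach is approached as far as the arm can. A call with a gripper value outside its range is refused whole. The fingers move at their own pace and stop on an object; FORCE is the grip in N (left out, the last holds). Time passes only in rows, so rows that repeat a pose let the fingers close. It gives the time, the measured TCP pose, the force and the opening at its end, in the units of the state.
- sense(): the state, without advancing time (a new reading comes with each control period).
- read_camera(name): name is "scene" or "top"; returns a dict with "color" (480x640x3 uint8, red, green, blue), "z_map" (480x640 float32, m along the optical axis (not along the pixel's ray), 0 where there is no reading), "intrinsics" (3x3 intrinsics, pixels), "xyz" and "rotation" of the camera in the world. Camera axes: x right, y up, looking along -z (the intrinsics and any distortion apply to the point x, -y, -z); pixel columns grow to the right and rows downward; lengths in m; the calibration is good to about 2 mm. A picture is of the moment at which its call begins.
- close_job(): hands the job in, once; it reports no verdict.
The state is a dict: "clock": time; "joint_positions": joint angles; "dq": joint speeds; "joint_torque": joint torques, N m; "ee_pos": TCP position; "tool_rot": TCP orientation; "ft_force": force on the tool from outside, world axes, zero at the start; "torque": the same for the moment, N m; "gripper_width": opening from 0.0 (shut) to 1.0 (fully open).
Only numpy, scipy, OpenCV 4.12 (cv2) and the standard library are available. Lean on these libraries where they do the work, as an engineer would, in place of code of your own. Each camera call takes 0.05 s, during which the arm holds its last target.

## Working session

There is one attempt and no reset: what is moved stays moved. The work goes in short steps, Python scripts to look and compute and a shell command to move; the robot and the scene stay as the last step left them, time stands still between calls to the robot, and variables do not carry over. Pictures are saved under pics/ and viewed, and the job is handed in when it is done.

```bash
mkdir -p pics; ls; python3 - <<'E'
from plant import *
import cv2,numpy as np
print(sense())
for n in("scene","top"):
    r=read_camera(n); cv2.imwrite(f"pics/{n}0.png",r["color"][:,:,::-1]); np.savez(f"{n}0.npz",**r)
    print(n,r["intrinsics"],r["xyz"],r["rotation"],r.keys())
E
```

```text
pics
{'clock': 0.0, 'joint_positions': array([ 1.15397196e+00,  3.14239062e-01, -4.80659471e-02,  1.21017477e+00,
       -1.35079354e-05,  1.57077965e+00]), 'dq': array([-0.00178478,  0.00037916, -0.00036968, -0.00114139,  0.00010484,
       -0.00084395]), 'joint_torque': array([-1.51151239e-04, -5.39591646e+01,  3.39746547e+01,  1.90485088e-02,
        1.01798814e-04, -8.18310752e-06]), 'ee_pos': array([0.24270882, 0.54815108, 0.25543245]), 'tool_rot': array([-1.67557773e-04,  2.06898466e-01,  9.78362058e-01, -8.24907459e-04]), 'ft_force': array([0.59319981, 0.04812762, 0.86035568]), 'torque': array([ 0.06964152, -0.01087043, -0.00869632]), 'gripper_width': 1.0025513606403529}
scene [[600.30654608   0.         312.05802256]
 [  0.         600.30654608 245.07720351]
 [  0.           0.           1.        ]] [1.26526769 0.94184078 0.88954883] [0.27830885 0.15232481 0.44807584 0.83580463] dict_keys(['color', 'z_map', 'intrinsics', 'xyz', 'rotation'])
top [[482.49458817   0.         321.68973835]
 [  0.         482.49458817 238.60200779]
 [  0.           0.           1.        ]] [ 0.32333793 -0.0252919   1.35839472] [-0.69735107 -0.06376113  0.05692728  0.71161457] dict_keys(['color', 'z_map', 'intrinsics', 'xyz', 'rotation'])
```

View pics/scene0.png

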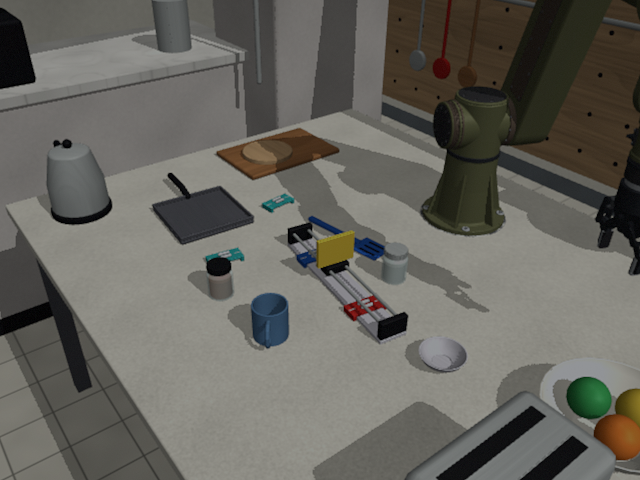

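View pics/top0.png

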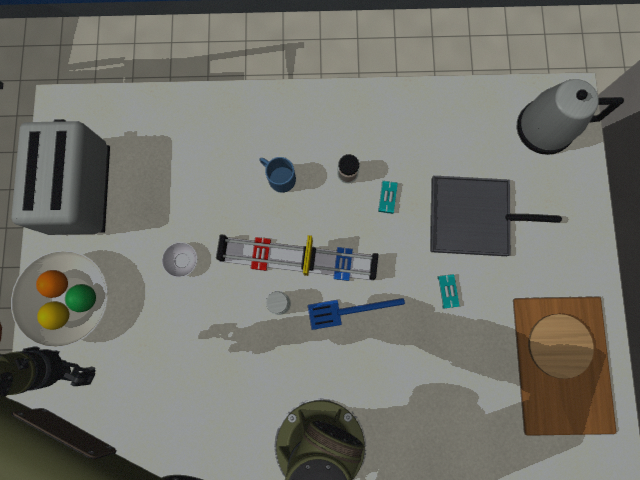

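The scene view shows the rail with red clip (365,308), yellow paddle (335,250) and blue clip (305,258). In the top view the blue clip is at (343,264), the stop at (308,255) and red at (261,253). So I push toward -y (image right). The teal clips at (388,197) and (449,291) are look-alikes.

```bash
python3 - <<'E'
import cv2
a=cv2.imread("pics/top0.png")[215:330,205:395]; cv2.imwrite("pics/topc.png",cv2.resize(a,None,fx=4.2,fy=4.2,interpolation=cv2.INTER_CUBIC))
a=cv2.imread("pics/scene0.png")[210:350,270:420]; cv2.imwrite("pics/scenec.png",cv2.resize(a,None,fx=4,fy=4,interpolation=cv2.INTER_CUBIC))
E
```

```text
(no output)
```

View pics/topc.png

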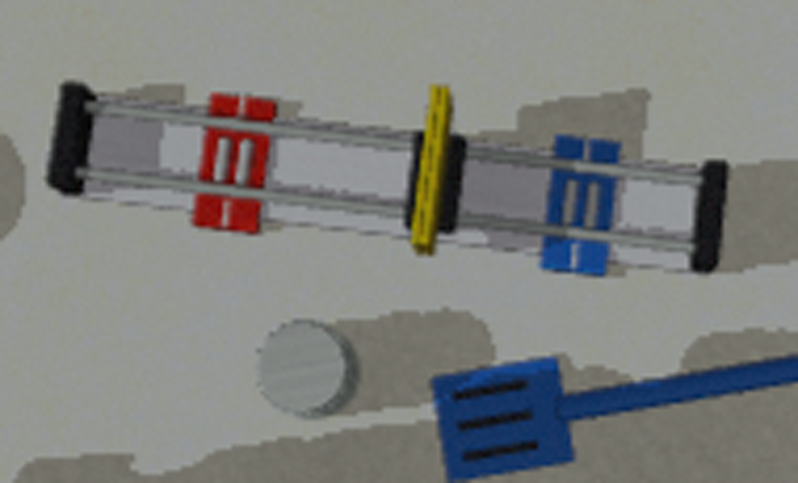

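View pics/scenec.png

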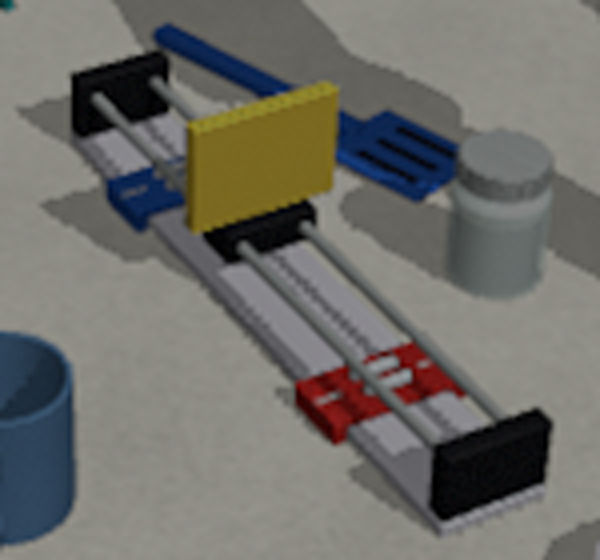

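```bash
cat > h.py <<'E'
import numpy as np
from scipy.spatial.transform import Rotation as R
def ray(r,u,v,z):
    K=r["intrinsics"];q=r["rotation"];M=R.from_quat([q[1],q[2],q[3],q[0]]).as_matrix()
    d=M@np.array([(u-K[0,2])/K[0,0],-(v-K[1,2])/K[1,1],-1.]);c=r["xyz"]
    return c+d*(z-c[2])/d[2]
E
python3 - <<'E'
from h import *
r=dict(np.load("top0.npz"))
f=lambda x,y,z:ray(r,(x+.5)/4.2-.5+205,(y+.5)/4.2-.5+215,z)
P={}
for n,x,y,z in[("blueU",589,150,.016),("blueL",575,258,.016),("redU",243,106,.016),("redL",226,217,.016),
 ("padU",440,88,.126),("padL",424,250,.126),("endL",72,138,.056),("endR",711,216,.056),("jar",305,368,.088)]:
    P[n]=f(x,y,z);print(n,P[n].round(4))
b=(P["blueU"]+P["blueL"])/2;rd=(P["redU"]+P["redL"])/2;s=(P["padU"]+P["padL"])/2
d=(rd-b)[:2];d/=np.linalg.norm(d);yaw=np.arctan2(-d[0],d[1]);print("b",b,"r",rd,"s",s,"yaw",yaw,np.linalg.norm(rd-b), "s to b",(s-b)[:2]@d,"perp",(s-b)[:2]@[d[1],-d[0]])
e=(P["endL"]-P["endR"])[:2];print(np.arctan2(-e[0],e[1]))
e=(P["padU"]-P["padL"])[:2];print(np.arctan2(e[1],e[0]),np.linalg.norm(e))
c=r["color"][215:330,205:395].astype(int);z=r["z_map"]
# depth-based: points of yellow
for cam in("top","scene"):
    r=dict(np.load(cam+"0.npz"));c=r["color"].astype(int);m=(c[...,0]>90)&(c[...,1]>70)&(c[...,2]<50)
    v,u=np.nonzero(m);K=r["intrinsics"];Z=r["z_map"][v,u];q=r["rotation"];M=R.from_quat([q[1],q[2],q[3],q[0]]).as_matrix()
    p=np.c_[(u-K[0,2])/K[0,0]*Z,-(v-K[1,2])/K[1,1]*Z,-Z]@M.T+r["xyz"]
    w=(p[:,2]>.04)&(p[:,2]<.14)&(abs(p[:,1])<.2)&(p[:,0]>.4);p=p[w]
    print(cam,len(p),p.min(0),p.max(0),p.mean(0))
E
```

```text
blueU [ 0.5203 -0.079   0.016 ]
blueL [ 0.4482 -0.0677  0.016 ]
redU [0.5551 0.1529 0.016 ]
redL [0.4802 0.1641 0.016 ]
padU [0.5448 0.0164 0.126 ]
padL [0.4447 0.0276 0.126 ]
endL [0.5294 0.2591 0.056 ]
endR [ 0.4698 -0.1548  0.056 ]
jar [0.3763 0.1044 0.088 ]
b [ 0.48422306 -0.07333728  0.016     ] r [0.51766009 0.15848436 0.016     ] s [0.49473366 0.0220152  0.126     ] yaw -0.14324806009842955 0.23422063056833703 s to b 0.09587630523321312 perp -0.0032094495841154236
-0.14302370085237595
-0.11194637832967734 0.10074411942357053
top 167 [0.44993537 0.01223491 0.11523191] [0.54501697 0.03426438 0.13175913] [0.49585283 0.02355526 0.12488353]
scene 981 [ 0.45040913 -0.08711054  0.04382213] [0.55371127 0.04083273 0.12932853] [0.50368411 0.02966783 0.0931897 ]
```

```bash
python3 -m pendant '[255,-0.0085,-0.0064,0,0,0,0.026, 255,-0.0257,-0.0192,0,0,0,0.078, 255,-0.0513,-0.0384,0,0,0,0.156, 255,-0.0855,-0.064,0,0,0,0.259, 255,-0.12,-0.09,0,0,0,0.363, 255,-0.154,-0.115,0,0,0,0.467, 255,-0.188,-0.141,0,0,0,0.571, 255,-0.222,-0.166,0,0,0,0.674, 255,-0.2565,-0.192,0,0,0,0.778, 255,-0.291,-0.2175,0,0,0,0.882, 255,-0.325,-0.243,0,0,0,0.986, 255,-0.359,-0.269,0,0,0,1.09, 255,-0.389,-0.291,0,0,0,1.18, 255,-0.41,-0.307,0,0,0,1.245, 255,-0.423,-0.317,0,0,0,1.284, 255,-0.4275,-0.32,0,0,0,1.297, 255,-0.4275,-0.32,0,0,0,1.297, 255,-0.4275,-0.32,0,0,0,1.297]' 20
```

```text
clock: 1.9
ee_pos: [0.5037, 0.0833, 0.2562]
tool_rot: [-0.0, 0.756, 0.655, -0.0]
ft_force: [0.1, -0.0, -0.0]
gripper_width: 0.003
```

```bash
python3 - <<'E'
from plant import *
import cv2
from h import *
s=sense();q=s["tool_rot"];print(s["ee_pos"],R.from_quat([q[1],q[2],q[3],q[0]]).as_matrix().round(4),s["clock"],s["ft_force"],s["gripper_width"])
for n in("scene","top"):
    r=read_camera(n); cv2.imwrite(f"pics/{n}1.png",r["color"][:,:,::-1])
E
```

```text
[0.50372024 0.08334221 0.25619932] [[ 1.418e-01  9.899e-01 -5.000e-04]
 [ 9.899e-01 -1.418e-01  3.000e-04]
 [ 2.000e-04 -5.000e-04 -1.000e+00]] 1.9 [ 0.08182798 -0.01863641 -0.03331583] 0.0027588969174815307
```

View pics/scene1.png

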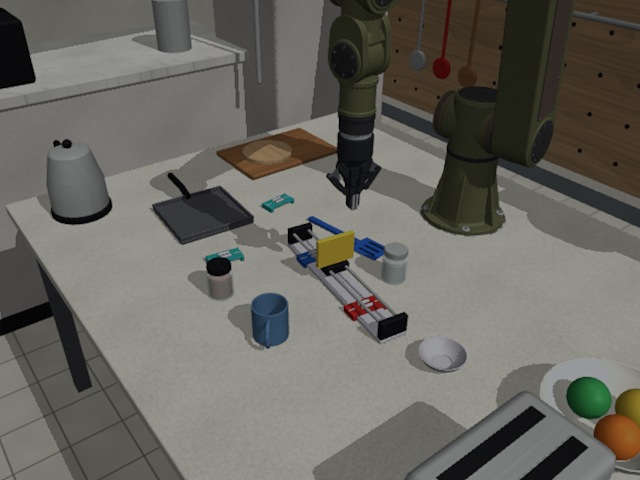

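The shut gripper's tips are at (352,205) in the picture, which puts them above the rail on the red side of the paddle (335,250). Its axes line up with the rail, so I'm descending behind the +y face.

```bash
python3 -m pendant '[255,0,0,0.01,0,0,0, 255,0,0,0.035,0,0,0, 255,0,0,0.065,0,0,0, 255,0,0,0.095,0,0,0, 255,0,0,0.12,0,0,0, 255,0,0,0.138,0,0,0, 255,0,0,0.146,0,0,0, 255,0,0,0.146,0,0,0, 255,0,0,0.146,0,0,0]'; python3 - <<'E'
from plant import *
import cv2
r=read_camera("scene"); cv2.imwrite("pics/scene2.png",cv2.resize(r["color"][170:350,270:420,::-1],None,fx=3.3,fy=3.3))
E
```

```text
clock: 2.9
ee_pos: [0.5046, 0.0833, 0.1108]
tool_rot: [0.0, 0.756, 0.655, 0.0]
ft_force: [-0.3, -0.3, -0.2]
gripper_width: -0.002
```

View pics/scene2.png

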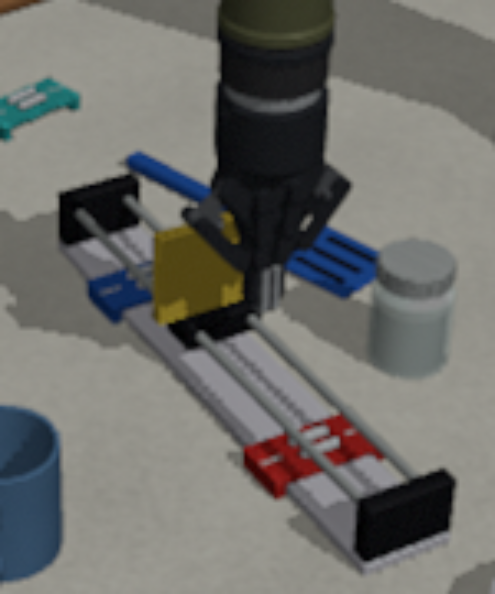

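The tips (270,290) hang behind the paddle with clear space on all sides. I'll approach, make contact and push slowly.

```bash
python3 -m pendant '[255,-0.005,0,0,0,0,0, 255,-0.014,0,0,0,0,0, 255,-0.024,0,0,0,0,0, 255,-0.031,0,0,0,0,0, 255,-0.035,0,0,0,0,0, 255,-0.038,0,0,0,0,0, 255,-0.041,0,0,0,0,0, 255,-0.044,0,0,0,0,0, 255,-0.047,0,0,0,0,0, 255,-0.05,0,0,0,0,0]'; python3 -m pendant '[255,-0.003,0,0,0,0,0, 255,-0.006,0,0,0,0,0, 255,-0.01,0,0,0,0,0, 255,-0.014,0,0,0,0,0, 255,-0.018,0,0,0,0,0, 255,-0.022,0,0,0,0,0, 255,-0.026,0,0,0,0,0, 255,-0.03,0,0,0,0,0, 255,-0.034,0,0,0,0,0, 255,-0.038,0,0,0,0,0]'; python3 - <<'E'
from plant import *
import cv2
from h import *
for n in("scene","top"):
    r=read_camera(n); np.savez(f"{n}3.npz",**r)
    a=r["color"][170:350,270:420] if n=="scene" else r["color"][215:330,205:395]
    cv2.imwrite(f"pics/{n}3.png",cv2.resize(a[:,:,::-1],None,fx=[4.2,3.3][n=="scene"],fy=[4.2,3.3][n=="scene"],interpolation=2))
E
```

```text
clock: 3.95
ee_pos: [0.4972, 0.0335, 0.1103]
tool_rot: [-0.0, 0.756, 0.655, 0.0]
ft_force: [0.5, 1.8, 0.2]
gripper_width: -0.001
clock: 4.95
ee_pos: [0.4917, -0.0045, 0.1103]
tool_rot: [0.0, 0.756, 0.655, 0.0]
ft_force: [1.0, 0.9, -0.5]
gripper_width: -0.0
```

View pics/scene3.png

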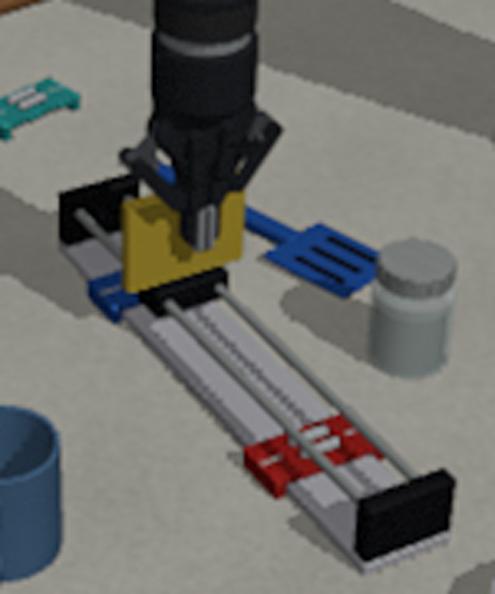

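View pics/top3.png

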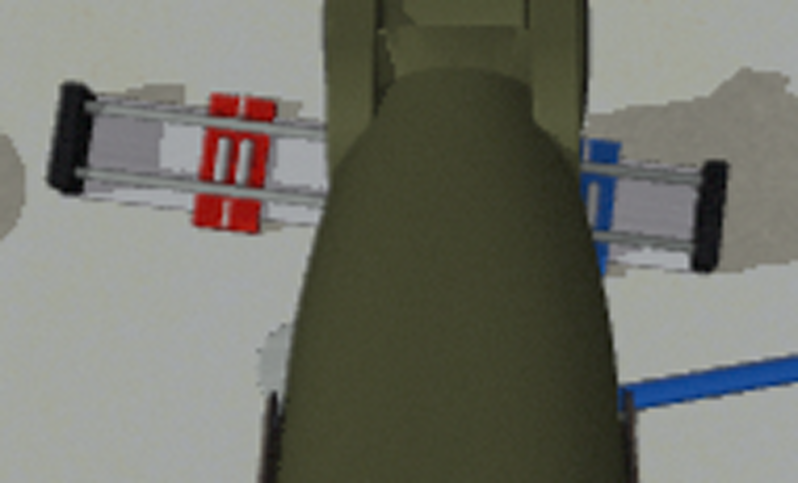

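The paddle is in contact and sliding at about 1–2 N. Next I'll measure the stop from the scene view, using the +y face's top-edge corners: left (123,203) in this crop, and (190,128)/(338,88) in the first one.

```bash
python3 - <<'E'
from h import *
r=dict(np.load("scene0.npz"))
d=np.array([.1425,.9898])
g=lambda x,y,s,ox,oy,z:ray(r,(x+.5)/s-.5+ox,(y+.5)/s-.5+oy,z)
for n,p in [("0L",g(190,128,4,270,210,.126)),("0R",g(338,88,4,270,210,.126)),("3L",g(123,203,3.3,270,170,.126)),("3R",g(243,192,3.3,270,170,.126))]:
    print(n,p.round(4),p[:2]@d)
# blue clip white line left end in first crop (133,190) at z .016
p=g(133,190,4,270,210,.016);print("blue",p,p[:2]@d)
print("blue top", np.array([.4842,-.0733])@d,"stop top",np.array([.4952,.0228])@d,"tcp now",np.array([.4917,-.0045])@d)
E
```

```text
0L [0.5499 0.0186 0.126 ] 0.09672547843178572
0R [0.4525 0.0365 0.126 ] 0.10058571855845887
3L [ 0.5418 -0.0322  0.126 ] 0.04533479165831549
3R [0.4624 0.0078 0.126 ] 0.07364879402123585
blue [ 0.52016325 -0.07860399  0.016     ] -0.0036789682586305652
blue top -0.0035538400000000147 stop top 0.09313344 tcp now 0.06561315
```

```bash
python3 -m pendant '[255,-0.004,0,0,0,0,0, 255,-0.008,0,0,0,0,0, 255,-0.012,0,0,0,0,0, 255,-0.016,0,0,0,0,0, 255,-0.02,0,0,0,0,0, 255,-0.023,0,0,0,0,0, 255,-0.025,0,0,0,0,0, 255,-0.025,0,0,0,0,0]'; python3 - <<'E'
from plant import *
import cv2
from h import *
r=read_camera("scene"); np.savez("scene4.npz",**r)
a=np.hstack([dict(np.load("scene0.npz"))["color"][200:290,280:380],r["color"][200:290,280:380]])
cv2.imwrite("pics/scene4.png",cv2.resize(a[:,:,::-1],None,fx=4,fy=4,interpolation=2))
E
```

```text
clock: 5.85
ee_pos: [0.4881, -0.0294, 0.1103]
tool_rot: [0.0, 0.756, 0.655, -0.0]
ft_force: [-0.3, 0.2, -0.1]
gripper_width: 0.006
```

View pics/scene4.png

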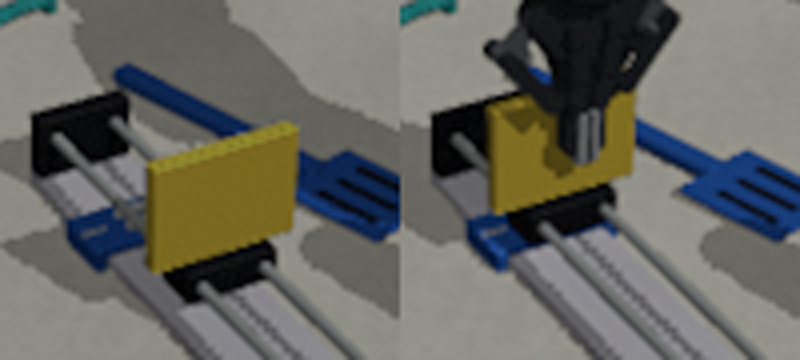

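```bash
python3 - <<'E'
from h import *
r=dict(np.load("scene0.npz"))
d=np.array([.1425,.9898])
g=lambda x,y,z:ray(r,(x+.5)/4-.5+280,(y+.5)/4-.5+200,z)[:2]@d
for n,a,b,z in[("LL",(150,271),(92,214),.051),("LR",(295,231),(234,176),.051),("UL",(150,168),(89,112),.126)]:
    print(n,g(*a,z),g(*b,z),g(*b,z)-g(*a,z))
# template matching of the lower-left region
import cv2
a=r["color"];b=dict(np.load("scene4.npz"))["color"]
t=a[245:272,312:335]; m=cv2.matchTemplate(b[200:290,280:380],t,cv2.TM_CCOEFF_NORMED);_,s,_,l=cv2.minMaxLoc(m);print(s,l,(l[0]+280-312,l[1]+200-245))
print("tcp",np.array([.4881,-.0294])@d)
E
```

```text
LL 0.0953653885902533 0.025362095098392844 -0.07000329349186046
LR 0.10092148641174613 0.03038656176610699 -0.07053492464563914
UL 0.09672547843178572 0.025471664595379848 -0.07125381383640587
0.6401709914207458 (17, 31) (-15, -14)
tcp 0.040454129999999984
```

The stop has moved 70.5 mm, leaving about 25 mm to the line and about 18 mm to the first ridge. Now small steps, watching the force.

```bash
python3 -m pendant '[255,-0.003,0,0,0,0,0, 255,-0.006,0,0,0,0,0, 255,-0.008,0,0,0,0,0, 255,-0.01,0,0,0,0,0, 255,-0.012,0,0,0,0,0]'; python3 -m pendant '[255,-0.001,0,0,0,0,0]';python3 -m pendant '[255,-0.001,0,0,0,0,0]';python3 -m pendant '[255,-0.001,0,0,0,0,0]';python3 -m pendant '[255,-0.001,0,0,0,0,0]'
```

```text
clock: 6.4
ee_pos: [0.4866, -0.0404, 0.1104]
tool_rot: [-0.0, 0.756, 0.655, 0.001]
ft_force: [1.3, 7.4, -0.4]
gripper_width: 0.003
clock: 6.5
ee_pos: [0.4865, -0.0409, 0.1104]
tool_rot: [-0.001, 0.756, 0.655, 0.001]
ft_force: [0.7, 6.7, -0.4]
gripper_width: 0.003
clock: 6.6
ee_pos: [0.4864, -0.0419, 0.1104]
tool_rot: [-0.001, 0.756, 0.655, 0.001]
ft_force: [1.1, 6.4, -0.6]
gripper_width: 0.002
clock: 6.7
ee_pos: [0.4862, -0.0431, 0.1104]
tool_rot: [-0.001, 0.756, 0.655, 0.001]
ft_force: [0.7, 3.3, -0.2]
gripper_width: -0.004
clock: 6.8
ee_pos: [0.486, -0.0445, 0.1104]
tool_rot: [-0.0, 0.756, 0.655, 0.0]
ft_force: [0.5, 2.6, -0.2]
gripper_width: 0.002
```

```bash
python3 -m pendant '[255,-0.001,0,0,0,0,0]';python3 -m pendant '[255,-0.001,0,0,0,0,0]'; python3 - <<'E'
from plant import *
import cv2
from h import *
r=read_camera("scene"); np.savez("scene5.npz",**r)
a=np.hstack([dict(np.load("scene4.npz"))["color"][200:290,280:380],r["color"][200:290,280:380]])
cv2.imwrite("pics/scene5.png",cv2.resize(a[:,:,::-1],None,fx=4,fy=4,interpolation=2))
E
```

```text
clock: 6.9
ee_pos: [0.4858, -0.0459, 0.1103]
tool_rot: [0.0, 0.756, 0.655, -0.0]
ft_force: [1.0, 2.0, -0.3]
gripper_width: -0.001
clock: 7.0
ee_pos: [0.4856, -0.0471, 0.1103]
tool_rot: [0.0, 0.756, 0.655, -0.0]
ft_force: [0.7, 0.5, 0.8]
gripper_width: 0.002
```

View pics/scene5.png

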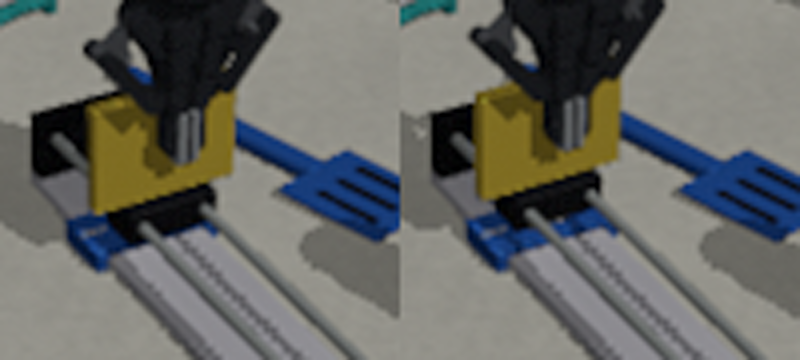

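```bash
python3 - <<'E'
from h import *
r=dict(np.load("scene0.npz"))
d=np.array([.1425,.9898])
g=lambda x,y,z:ray(r,(x+.5)/4-.5+280,(y+.5)/4-.5+200,z)[:2]@d
for n,a,b,z in[("LL",(150,271),(78,200),.051),("LR",(295,231),(218,162),.051),("UL",(150,168),(75,98),.126)]:
    print(n,g(*b,z),g(*b,z)-g(*a,z))
print("tcp",np.array([.4856,-.0471])@d)
E
for i in 1 2; do :; done
python3 -m pendant '[255,-0.001,0,0,0,0,0]'
```

```text
LL 0.0074870643418539625 -0.08787832424839934
LR 0.011504493983735002 -0.08941699242801113
UL 0.00719644189430057 -0.08952903653748515
tcp 0.02257841999999999
clock: 7.15
ee_pos: [0.4853, -0.0481, 0.1103]
tool_rot: [0.0, 0.756, 0.655, -0.0]
ft_force: [-0.2, 0.9, 0.1]
gripper_width: -0.001
```

```bash
python3 -m pendant '[255,-0.001,0,0,0,0,0]';python3 -m pendant '[255,-0.001,0,0,0,0,0]'; python3 - <<'E'
from plant import *
import cv2
from h import *
r=read_camera("scene"); np.savez("scene6.npz",**r)
a=np.hstack([dict(np.load("scene5.npz"))["color"][200:290,280:380],r["color"][200:290,280:380]])
cv2.imwrite("pics/scene6.png",cv2.resize(a[:,:,::-1],None,fx=4,fy=4,interpolation=2))
E
```

```text
clock: 7.25
ee_pos: [0.4851, -0.0491, 0.1102]
tool_rot: [0.0, 0.756, 0.655, -0.0]
ft_force: [0.4, 0.1, -0.7]
gripper_width: -0.004
clock: 7.35
ee_pos: [0.4849, -0.05, 0.1102]
tool_rot: [0.0, 0.756, 0.655, -0.0]
ft_force: [-0.5, 0.4, 0.5]
gripper_width: 0.001
```

View pics/scene6.png

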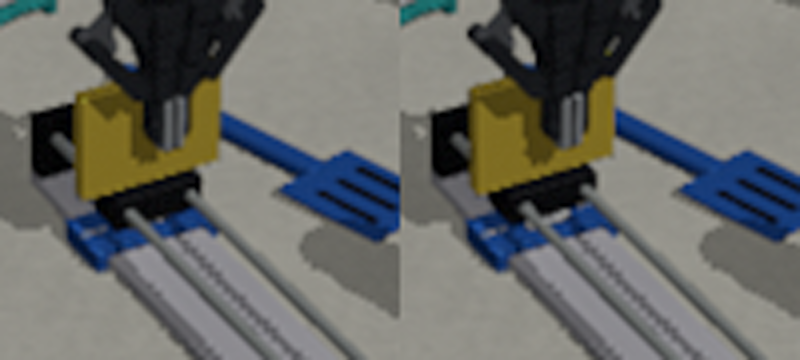

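The paddle's lower-left corner moved from (78,200) to (72,194) while the tool advanced only 3 mm, and the force is about 0. So the stop snapped ahead into the notch. I'll back off, lift and check from above.

```bash
python3 -m pendant '[255,0.005,0,0,0,0,0, 255,0.015,0,0,0,0,0, 255,0.03,0,0,0,0,0, 255,0.045,0,0,0,0,0, 255,0.05,0,0,0,0,0, 255,0.05,0,-0.02,0,0,0, 255,0.05,0,-0.05,0,0,0, 255,0.06,0,-0.09,0,0,0, 255,0.09,0,-0.13,0,0,0, 255,0.13,0,-0.15,0,0,0, 255,0.17,0,-0.15,0,0,0, 255,0.21,0,-0.15,0,0,0, 255,0.25,0,-0.15,0,0,0, 255,0.28,0,-0.15,0,0,0, 255,0.3,0,-0.15,0,0,0, 255,0.3,0,-0.15,0,0,0]'; python3 - <<'E'
from plant import *
import cv2
from h import *
for n in("scene","top"):
    r=read_camera(n); np.savez(f"{n}7.npz",**r)
    a=r["color"][200:290,280:380] if n=="scene" else r["color"][215:330,205:395]
    cv2.imwrite(f"pics/{n}7.png",cv2.resize(a[:,:,::-1],None,fx=[4.2,5][n=="scene"],fy=[4.2,5][n=="scene"],interpolation=2))
cv2.imwrite("pics/top7f.png",r["color"][:,:,::-1])
E
```

```text
clock: 9.0
ee_pos: [0.5279, 0.2494, 0.2599]
tool_rot: [-0.0, 0.755, 0.656, -0.0]
ft_force: [0.2, -0.6, 0.5]
gripper_width: 0.001
```

View pics/top7.png

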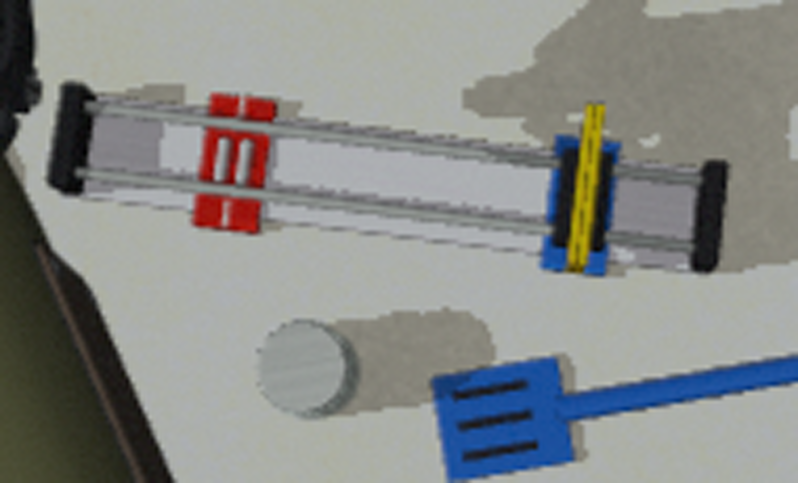

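View pics/scene7.png

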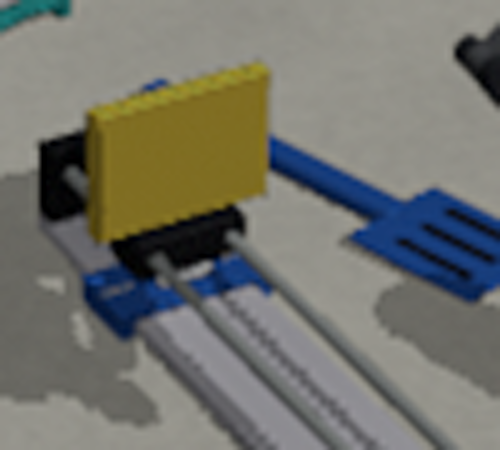

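View pics/top7f.png

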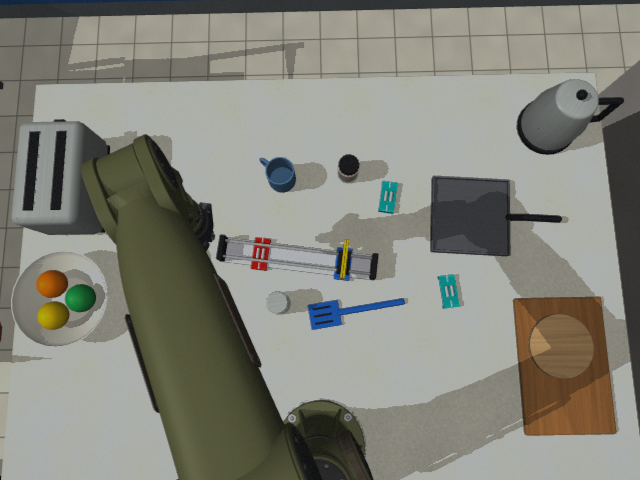

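```bash
python3 - <<'E'
from h import *
r=dict(np.load("top0.npz"))
d=np.array([.1425,.9898])
f=lambda x,y,z:ray(r,(x+.5)/4.2-.5+205,(y+.5)/4.2-.5+215,z)[:2]@d
s0=(f(440,88,.126)+f(424,250,.126))/2;s1=(f(595,104,.126)+f(576,271,.126))/2
b=(f(589,150,.016)+f(575,258,.016))/2
print(s0,s1,b,s1-b)
r=dict(np.load("scene0.npz"))
g=lambda x,y,z:ray(r,(x+.5)/5-.5+280,(y+.5)/5-.5+200,z)[:2]@d
print(g(88,240,.051)-.006,g(268,193,.051)-.006,g(88,122,.126)-.006)
E
```

```text
0.09229018697810039 -0.0025146168705647647 -0.0035874493384217727 0.001072832467857008
-0.008877481888574578 -0.003464422614657862 -0.0006736695509591047
```

```bash
python3 - <<'E'
from plant import *
print(sense()["ft_force"],sense()["clock"]); print(close_job())
E
```

```text
[ 0.22133328 -0.2484659   0.3245013 ] 9.1
the job is handed in; nothing more can be done
None
```

The yellow stop is seated in the blue clip's notch, and I handed the job in at 9.1 s. I pushed it about 95 mm toward -y with the shut fingertips, only on its +y face and with no pinching.

- **Ridge and drop:** the force rose to about 7.4 N at the ridge and then fell to about 0. Over the last 3 mm of travel the stop jumped ahead of the fingers by about the same distance again. I then backed off and lifted clear.
- **Final position:** the last top view puts the stop about 1 mm from the blue clip's line, within measuring error, with its block centred over the clip. The scene-camera corner readings scattered by about 5 mm around the line, so they are a weaker check.
- **Everything else:** by eye, the jars, mug, turner and griddle are where they started. The arm hid the dish in the last top view, so I couldn't check it there. The gripper crossed near it only at about 0.23 m height.
- **Red clip:** the stop was never moved toward it.

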